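# Rock the pendulum angle gauge on a microscope's uneven head stud

## Robot

A 6-joint arm with a two-finger parallel gripper is mounted at the origin on the work surface. World frame = base frame: x ahead of the robot, y to its left, z up, the work surface at z = 0. Lengths are in m, angles in rad, forces in N, time in s.
With the tool pointing down it reaches from about 0.3 to 1 m from the base axis. Payload 5.1 kg.
Tool frame: the origin (TCP) lies between the finger pads; the fingertips stand 25 mm ahead of it and the grasp point (between the pads) lies 6 mm ahead of it (manip.tip_reach is the distance from the TCP to the fingertips, in m); z points along the fingers, y is the line along which they close (so a half turn about z gives the same grasp; the last joint's range is limited). The gripper opens to 95 mm and grips with 3 to 60 N. Pads are 20 mm wide; open, the fingers measure 119 mm over their backs; the gripper's body (75 mm by 180 mm) begins 59 mm behind the grasp point.
Start: joints at [1.266, 0.124, 1.65, -0, 1.367, -0.083], TCP at [0.143, 0.634, 0.24] pointing down, gripper open.
Joint ranges: [-2.61, 2.61], [-1.02, 2.33], [0.03, 2.71], [-1.35, 4.49], [0.32, 2.68], [-2.91, 2.91]. Speed limits (rad/s): [2.57, 2.57, 3.14, 3.14, 3.14, 3.14].

## Interface

Orientations are given as a unit quaternion [w, x, y, z].
In Python, from cell import manip gives the robot as it stands. The module is installed in compiled form; this text tells all that it offers.
- The arm moves only by the shell command python3 -m inch 'ROWS' [FORCE]. ROWS is JSON, a list of rows, each an object of numbers: "rx", "ry", "rz": the turn, a rotation vector about the tool's x, y, z in rad; "tx", "ty", "tz": the shift along the tool's x, y, z in units of 30 mm (1.0 is 30 mm); "gripper": the finger opening in mm, from 0 to 95.1. In form: [{"rx": .., "ry": .., "rz": .., "tx": .., "ty": .., "tz": .., "gripper": ..}, ...]. A call has 1 to 12 rows; each row shifts and turns the commanded pose from where the row before left it, along the tool's axes as they then stand; what a row does not reach is not made up. A row lasts 1/10 s, in which the tool goes at most 50 mm and 8.59 degrees, less where a joint would pass 70% of its speed; a pose out of reach is approached as far as the arm can. A call is refused whole if a number of a shift passes 1 or a number of a turn 0.15, either way. A call with a gripper value outside its range is refused whole. The fingers move at their own pace and stop on an object; FORCE is the grip in N (left out, the last holds). Time passes only in rows, so rows that do not move let the fingers close. It gives the time, the measured TCP pose, the force, the opening and the grip force at its end, in the units of the state.
- manip.read_state(): the state, without advancing time (a new reading comes with each control period).
- manip.read_camera(name): name is "side" or "top"; returns a dict with "pixels" (480x640x3 uint8, red, green, blue), "fx", "fy", "cx", "cy" (pixels), "k1" (the pictures are not rectified: a ray, as slopes to the right and down, at radius r is drawn at 1 + k1 r^2 times it, then the intrinsics apply), "R" (3x3) and "t" (3): a world point X has camera coordinates R X + t. Camera axes: x right, y down, z forward; pixel columns grow to the right and rows downward; lengths in m; the calibration is good to about 2 mm. A picture is of the moment at which its call begins. There is no depth.
- manip.close_job(): hands the job in; it is judged then, once.
The state is a dict: "clock": time; "qpos": joint angles; "joint_velocities": joint speeds; "joint_torque": joint torques, N m; "tcp_pos": TCP position; "ee_rot": TCP orientation; "ft_force": force on the tool from outside, world axes, zero at the start; "torque": the same for the moment, N m; "width": finger opening in m; "finger_force": force on a finger pad.
Only numpy, scipy, OpenCV 4.12 (cv2) and the standard library are available. Lean on these libraries where they do the work, as an engineer would, in place of code of your own. Each camera call takes 0.05 s, during which the arm holds its last target. There are 200 camera calls.

## Task

Pick up the pendulum angle gauge by its top handle, carry it to the microscope limb and lower it upright onto the middle of the uneven stud, shoe square across the ridge and the brass index tab on the side of the low shoulder, until the sprung foot is pushed in about halfway. Then, keeping it gently pressed there, rock the gauge over towards the low shoulder until its swinging pointer settles on the index tab. Finish while holding it so, still gripped and pressed on the stud, not let go or put down, and leave the other things on the bench where they are.

Things in the scene. Friction and masses are not known exactly. Their poses are not given: they have to be found in the camera images.
- gauge: Loose angle gauge standing upright, 201 mm tall, about 0.3 kg: white round dial (110 mm across, centre 95 mm up), black handle on top (22 mm along x, 24 mm along y, 145 to 201 mm up), sprung foot below. Origin: centre of the sole, foot out. z up the handle, x out of the dial (at first within 0.35 rad of straight away from the robot), y sideways in the dial's plane; pinch along y.
- gauge_handle (a point): Middle of the black handle, where to grip, 178 mm above the gauge's origin.
- gauge_foot (a joint): How far the sprung foot is pushed in, m: 0 fully out (as it stands on its own weight), 0.016 fully in, halfway 0.008. Spring: 3.9 N to start it moving plus 0.3 N per mm. It shows as the bare steel rod between shoe and dial part, 24 mm long when out, 16 mm at halfway.
- gauge_sole (a point): Centre of the underside of the foot's flat steel shoe (48 mm along the gauge's x, 60 mm along its y, 10 mm thick); it moves with the foot.
- gauge_pointer (a joint): Angle of the dark pendulum pointer on the dial, rad: 0 when along the gauge's -z, positive when its tip is towards the gauge's +y. It hangs plumb, so it reads how far the gauge's top leans towards its own +y. It swings freely and settles in about 1.5 s.
- gauge_index (a joint): Angle of the brass index tab on the dial's lower rim, rad, same zero and sense as the pointer: preset, between 0.22 and 0.45, does not change while handled. The pointer is on the mark when both angles are equal.
- pointer_tip (a point): The pointer's tip, 50 mm from the dial's centre.
- index_mark (a point): The point of the index tab that the pointer tip must meet, 50 mm from the dial's centre.
- stud: Fixed cream microscope limb end (80 x 84 mm) on a dark plate (110 x 100 mm) with an aluminium stud: a rounded ridge along x (60 mm long, radius 18 mm, crest 70 mm above the bench), low shoulder on its +y side (23 mm below the crest), high shoulder on its -y side (10 mm below, 19 to 37 mm out). Origin: centre of the underside, on the bench; z up; x within 0.35 rad of straight away from the robot.
- stud_top (a point): Middle of the ridge's crest, 70 mm above the bench; the ridge's axis of curvature runs 18 mm below it.
- objective: Not part of the job, leave alone: brass microscope objective, 29 mm across, 42 mm tall, standing. Origin: centre of its underside.
- pen: Not part of the job, leave alone: pen lying flat, 130 x 9 x 9 mm. Origin: centre of its underside.
- eyepiece: Not part of the job, leave alone: black eyepiece, 34 mm across, 48 mm tall, standing. Origin: centre of its underside.
- slide_box: Not part of the job, leave alone: grey closed slide box 85 x 100 x 35 mm. Origin: centre of its underside.
- dish: Not part of the job, leave alone: glass dish 90 mm across, 16 mm tall. Origin: centre of its underside.
- stage_plate: Not part of the job, leave alone: dark steel plate offcut 90 x 130 x 12 mm, lying. Origin: centre of its underside.
- driver: Not part of the job, leave alone: screwdriver 170 mm long, lying.
Things that resemble listed ones, but are neither listed nor needed, are in the scene too. There is more than one size of the gauge; the job needs the middle-sized. What is shaped like the stud but brown is not meant.

How it is judged:
On the way, in this order (a step that is already met when the one before it is completed fails the run):
1. the gauge, gripped and upright (within 0.1 rad), is pressed on the stud's ridge, square across it, its foot pushed in 4 to 12 mm (value of joint gauge_foot between 0.004 and 0.012 m and contact force between gauge and stud above 1.5 N and contact force between the fingers and gauge above 2 N and horizontal distance between gauge_sole and stud_top below 0.025 m and z of gauge_sole in the frame of stud above 0.055 m and angle between the x axis of gauge and the x axis of stud, either way round below 0.25 rad and angle between gauge's own z axis and vertical below 0.1 rad), for 0.2 s.
2. still pressed there, it is rocked until the pointer rests on the index (value of joint gauge_foot between 0.004 and 0.012 m and contact force between gauge and stud above 1.5 N and contact force between the fingers and gauge above 2 N and horizontal distance between gauge_sole and stud_top below 0.025 m and z of gauge_sole in the frame of stud above 0.055 m and angle between the x axis of gauge and the x axis of stud, either way round below 0.25 rad and distance between pointer_tip and index_mark below 0.0035 m and velocity of joint gauge_pointer between -0.3 and 0.3 rad/s), for 0.3 s.
At the end, for the whole second after the job is handed in: Gripped gauge pressed on the stud: foot in 4 to 12 mm, over 1.5 N, sole within 25 mm of the ridge's middle and over 55 mm up, x axis within 0.25 rad of the stud's; pointer tip within 3.5 mm of the index mark, below 0.3 rad/s (all of step 2); the arm keeps its last pose, push and grip.
It fails at once if the gauge is pressed on the stud with more than 25 N (contact force between gauge and stud above 25 N).
It fails at once if a thing that does not belong to the job is moved by more than 30 mm (distance of any of objective, pen, eyepiece, slide_box, dish, stage_plate, driver from where it was at the start of the episode above 0.03 m).
It also fails if it takes over 45 s, if anything falls off the work surface, if the arm or the gripper's body presses on something with over 40 N, if the wrist force passes 120 N, or if a joint passes its speed limit or range.

## Working session

There is one attempt and no reset: what is moved stays moved. The work goes in short steps, Python scripts to look and compute and a shell command to move; the robot and the scene stay as the last step left them, time stands still between calls to the robot, and variables do not carry over. Pictures are saved under pics/ and viewed, at most 10 in all, crops included, and the job is handed in when it is done.

```bash
mkdir -p pics; cat > h.py <<'E'
import numpy as np, cv2
from cell import manip
def grab(n,f=None):
    c=manip.read_camera(n)
    if f: cv2.imwrite('pics/'+f,cv2.cvtColor(np.array(c['pixels']),cv2.COLOR_RGB2BGR))
    return c
def par(c):
    K=np.array([[c['fx'],0,c['cx']],[0,c['fy'],c['cy']],[0,0,1.]])
    return K,np.array([c['k1'],0,0,0,0.]),np.array(c['R']),np.array(c['t'])
def ray(c,u,v):
    K,D,R,t=par(c)
    x=cv2.undistortPoints(np.array([[[u,v]]],float),K,D)[0,0]
    return -R.T@t, R.T@np.array([x[0],x[1],1.])
def onplane(c,u,v,z):
    o,d=ray(c,u,v); return o+d*(z-o[2])/d[2]
def proj(c,P):
    K,D,R,t=par(c)
    return cv2.projectPoints(np.atleast_2d(np.array(P,float)),cv2.Rodrigues(R)[0],t,K,D)[0][:,0]
def tri(obs):
    A=np.zeros((3,3));b=np.zeros(3)
    for c,u,v in obs:
        o,d=ray(c,u,v);d/=np.linalg.norm(d);M=np.eye(3)-np.outer(d,d);A+=M;b+=M@o
    return np.linalg.solve(A,b)
E
python3 - <<'E'
from h import *
for n in('side','top'):
    c=grab(n,n+'0.png');print(n,c['fx'],c['k1'],-np.array(c['R']).T@c['t'],np.array(c['R']).round(2).tolist())
s=manip.read_state();print(s)
E
```

```text
side 551.047183351229 -0.051819911995412665 [ 0.03253013 -0.83132003  0.746075  ] [[0.88, -0.48, -0.01], [-0.26, -0.47, -0.84], [0.41, 0.74, -0.54]]
top 559.8936426365237 -0.16069815825161388 [0.34304721 0.03879596 1.38270164] [[-0.0, -1.0, 0.0], [-0.99, 0.0, -0.14], [0.14, -0.0, -0.99]]
{'clock': 0.1, 'qpos': array([ 1.26640115e+00,  1.24441967e-01,  1.65153317e+00,  3.73884708e-06,
        1.36751201e+00, -8.26027833e-02]), 'joint_velocities': array([-4.71006450e-04, -6.64111702e-04, -4.38353146e-03,  5.18478961e-05,
        7.92204846e-04,  2.63149768e-04]), 'joint_torque': array([ 2.81947714e-04, -4.18885016e+01, -3.61094141e+01,  7.77303474e-02,
        4.61444200e-02, -8.83697339e-05]), 'tcp_pos': array([0.14285371, 0.63355759, 0.23851111]), 'ee_rot': array([-1.83945949e-04,  1.10669363e-01,  9.93856828e-01, -9.29216241e-04]), 'ft_force': array([ 0.50992018,  0.50056379, -0.04000475]), 'torque': array([ 0.03166495, -0.02564677,  0.02803817]), 'finger_force': 0.0, 'width': 0.09493996031466423}
```

View pics/side0.png

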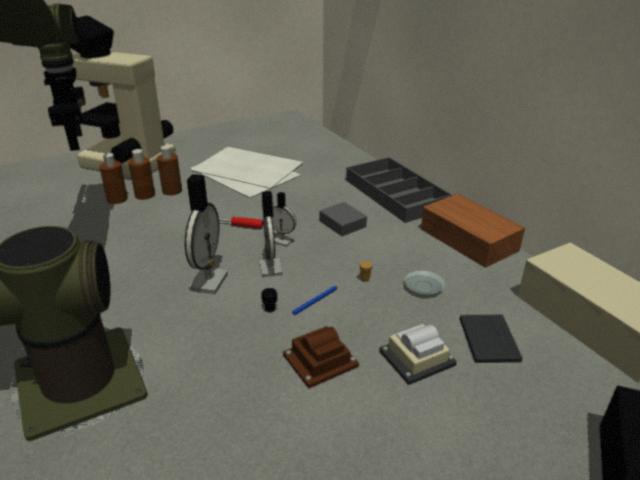

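View pics/top0.png

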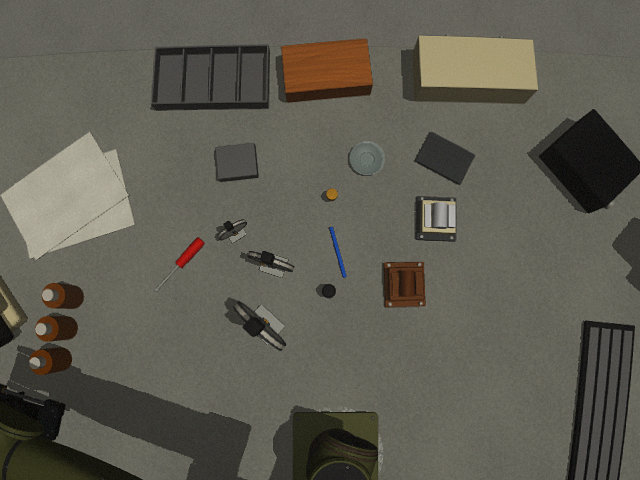

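The side view shows three gauges. The middle-sized one has its handle at about (268,203) in side and (268,260) in top. The cream stud is at (418,348) in side and (437,218) in top. I'll zoom in on both.

```bash
python3 - <<'E'
from h import *
s=cv2.imread('pics/side0.png');t=cv2.imread('pics/top0.png')
def cr(i,x,y,w,h): return cv2.resize(i[y:y+h,x:x+w],(400,300),interpolation=cv2.INTER_CUBIC)
cv2.imwrite('pics/z1.png',np.vstack([np.hstack([cr(t,230,230,80,60),cr(t,400,188,80,60)]),np.hstack([cr(s,205,185,133,100),cr(s,370,310,100,75)])]))
E
```

```text
(no output)
```

View pics/z1.png

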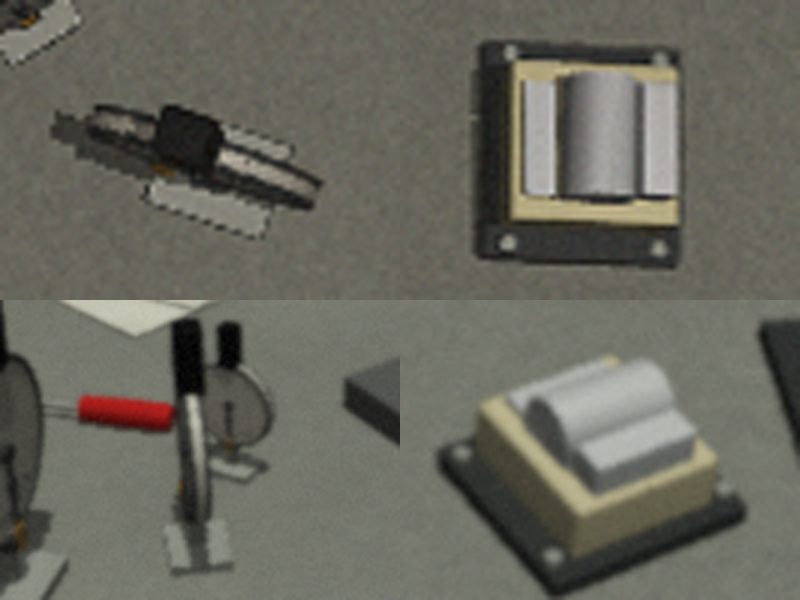

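Zoomed, the middle gauge has its handle at top px (268,258) and its shoe visible around it. There is a brass spot to the left, at about (262.6,264). On the stud, the ridge runs from (440.6,202) to (440,228) in the top view, and its high shoulder faces the side camera, to the right in the top view. I'll fit the poses next.

```bash
cat > fit.py <<'E'
from h import *
from scipy.optimize import least_squares as LS
T=manip.read_camera('top');S=manip.read_camera('side')
tp=lambda X,Y:(230+X/5,230+Y/5); tq=lambda X,Y:(400+(X-400)/5,188+Y/5)
sp=lambda X,Y:(205+X*.3325,185+(Y-300)/3); sq=lambda X,Y:(370+(X-400)/4,310+(Y-300)/4)
def W(p,P): c,s=np.cos(p[2]),np.sin(p[2]); return np.array([p[0]+c*P[0]-s*P[1],p[1]+s*P[0]+c*P[1],P[2]])
G=[(T,(.024,-.03,.01),tp(293,150)),(T,(-.024,-.03,.01),tp(267,226)),(T,(-.024,.03,.01),tp(147,188)),
(S,(-.024,-.03,.01),sp(173,570)),(S,(.024,-.03,.01),sp(232,563)),(S,(.024,.03,.01),sp(226,520)),(S,(-.024,.03,.01),sp(170,525)),
(S,(0,0,.201),sp(187,323)),(T,(0,-.055,.095),tp(317,190)),(T,(0,.055,.095),tp(98,118))]
f=lambda p:np.concatenate([proj(c,W(p,P))[0]-q for c,P,q in G])
r=LS(f,[.5,.15,0],loss='soft_l1');print('gauge',r.x.round(4));print(f(r.x).reshape(-1,2).round(1).tolist())
tab=tri([(T,*tp(163,170)),(S,*sp(180,485))]);print('tab',tab)
c,s=np.cos(r.x[2]),np.sin(r.x[2]);d=tab-[r.x[0],r.x[1],0];print('tab local',c*d[0]+s*d[1],-s*d[0]+c*d[1],d[2])
def g(p):
    o=[(T,(.03,0,.07),tq(603,73)),(T,(-.03,0,.07),tq(600,199)),(S,(.03,0,.07),sq(655,362)),(S,(-.03,0,.07),sq(545,398))]
    a,b,z=p[3:]
    o+=[(T,(a,b,z),tq(511,52)),(T,(a,-b,z),tq(661,60)),(T,(-a,-b,z),tq(659,247)),(T,(-a,b,z),tq(508,242)),(S,(-a,-b,z),sq(553,555)),(S,(a,-b,z),sq(725,487)),(S,(-a,b,z),sq(462,452))]
    return np.concatenate([proj(c,W(p,P))[0]-q for c,P,q in o])
r=LS(g,[.58,-.22,0,.045,.04,.01],loss='soft_l1');print('stud',r.x.round(4));print(g(r.x).reshape(-1,2).round(1).tolist())
E
python3 fit.py
```

```text
gauge [ 0.4644  0.1473 -0.3439]
[[0.9, -1.0], [-0.6, 2.2], [0.5, 1.5], [-0.1, -1.3], [1.0, -1.0], [0.0, -0.9], [-1.3, -0.7], [0.5, 0.1], [0.8, 0.8], [0.0, -0.7]]
tab [0.46124053 0.17322495 0.04866173]
tab local -0.011675509378171568 0.023341024288907525 0.048661727934312456
stud [ 0.5779 -0.2558 -0.0452  0.048   0.0382  0.0149]
[[1.0, -0.5], [1.4, -1.1], [0.0, -0.3], [0.8, 0.5], [-0.3, 0.2], [-0.2, 0.1], [-0.2, 0.5], [-0.3, 0.2], [-0.1, -0.1], [-0.8, -0.1], [-0.4, -0.4]]
```

```bash
cat >> h.py <<'E'
from scipy.spatial.transform import Rotation as Ro
def st():
    s=manip.read_state();q=s['ee_rot'];return s,np.array(s['tcp_pos']),Ro.from_quat([q[1],q[2],q[3],q[0]])
def togo(p,yaw=None):
    "tool-axes shift (units of 30mm), and turn to a down tool with y at world yaw+90deg"
    s,x,R=st();a=yaw+np.pi
    Rt=np.array([[np.cos(a),np.sin(a),0],[np.sin(a),-np.cos(a),0],[0,0,-1]]).T if 0 else np.array([[np.cos(a),np.sin(a),0],[np.sin(a),-np.cos(a),0],[0,0,-1.]])
    rv=(R.inv()*Ro.from_matrix(Rt)).as_rotvec()
    print('shift',(R.inv().apply(np.array(p)-x)/.03).round(3),'rv',rv.round(4),'t',s['clock'],'tcp',x.round(4),'w',round(s['width'],4),'ff',np.round(s['finger_force'],1),'ft',np.round(s['ft_force'],1))
E
python3 - <<'E'
from h import *
T=manip.read_camera('top');S=manip.read_camera('side')
print('big',tri([(S,197,179),(T,256,326)]))
togo([.464,.62,.28],-.344);togo([.4644,.1473,.184],-.344)
E
```

```text
big [0.3178308  0.16399033 0.26179955]
shift [-10.542   1.901  -1.362] rv [-0.0007 -0.      0.1222] t 0.3 tcp [0.1429 0.6339 0.2392] w 0.0951 ff 0.0 ft [-0.2 -0.3 -0.3]
shift [-14.021 -13.464   1.849] rv [-0.0007 -0.      0.1222] t 0.3 tcp [0.1429 0.6339 0.2392] w 0.0951 ff 0.0 ft [-0.2 -0.3 -0.3]
```

```bash
python3 -m inch '[{"rz":0.122,"tz":-1},{"tx":-1,"ty":0.32,"tz":-0.3},{"tx":-1,"ty":0.32},{"tx":-1,"ty":0.32},{"tx":-1,"ty":0.32},{"tx":-1,"ty":0.32},{"tx":-1,"ty":0.32},{"tx":-1,"ty":0.32},{"tx":-1,"ty":0.32},{"tx":-1,"ty":0.32},{"tx":-1}]'; python3 -c "
from h import *
togo([.4644,.1473,.184],-.344)"
```

```text
shift [-14.021 -13.464   1.849] rv [-0.0007 -0.      0.1222] t 0.3 tcp [0.1429 0.6339 0.2392] w 0.0951 ff 0.0 ft [-0.2 -0.3 -0.3]validation failed for argument at $[0]...
```

```bash
python3 -m inch '[{"rx":0,"ry":0,"rz":0.122,"tx":0,"ty":0,"tz":-1,"gripper":95},{"rx":0,"ry":0,"rz":0,"tx":-1,"ty":0.32,"tz":-0.3,"gripper":95},{"rx":0,"ry":0,"rz":0,"tx":-1,"ty":0.32,"tz":0,"gripper":95},{"rx":0,"ry":0,"rz":0,"tx":-1,"ty":0.32,"tz":0,"gripper":95},{"rx":0,"ry":0,"rz":0,"tx":-1,"ty":0.32,"tz":0,"gripper":95},{"rx":0,"ry":0,"rz":0,"tx":-1,"ty":0.32,"tz":0,"gripper":95},{"rx":0,"ry":0,"rz":0,"tx":-1,"ty":0.32,"tz":0,"gripper":95},{"rx":0,"ry":0,"rz":0,"tx":-1,"ty":0.32,"tz":0,"gripper":95},{"rx":0,"ry":0,"rz":0,"tx":-1,"ty":0.32,"tz":0,"gripper":95},{"rx":0,"ry":0,"rz":0,"tx":-1,"ty":0.32,"tz":0,"gripper":95}]'; python3 -c "
from h import *
togo([.4644,.1473,.184],-.344)"
```

```text
clock: 1.3
tcp_pos: [0.4276, 0.6242, 0.2785]
ee_rot: [-0.0, 0.171, 0.985, -0.0]
ft_force: [-0.3, 1.1, 0.1]
width: 0.0953
finger_force: 0.0
shift [ -6.514 -14.552   3.151] rv [-0.0002 -0.0001  0.0002] t 1.3 tcp [0.4276 0.6242 0.2785] w 0.0953 ff 0.0 ft [-0.3  1.1  0.1]
```

```bash
python3 -m inch '[{"rx":0,"ry":0,"rz":0,"tx":-0.5,"ty":-1,"tz":0,"gripper":95},{"rx":0,"ry":0,"rz":0,"tx":-0.5,"ty":-1,"tz":0,"gripper":95},{"rx":0,"ry":0,"rz":0,"tx":-0.5,"ty":-1,"tz":0,"gripper":95},{"rx":0,"ry":0,"rz":0,"tx":-0.5,"ty":-1,"tz":0,"gripper":95},{"rx":0,"ry":0,"rz":0,"tx":-0.5,"ty":-1,"tz":0,"gripper":95},{"rx":0,"ry":0,"rz":0,"tx":-0.5,"ty":-1,"tz":0,"gripper":95},{"rx":0,"ry":0,"rz":0,"tx":-0.5,"ty":-1,"tz":0,"gripper":95},{"rx":0,"ry":0,"rz":0,"tx":-0.5,"ty":-1,"tz":0,"gripper":95},{"rx":0,"ry":0,"rz":0,"tx":-0.5,"ty":-1,"tz":0,"gripper":95},{"rx":0,"ry":0,"rz":0,"tx":-0.5,"ty":-1,"tz":0,"gripper":95},{"rx":0,"ry":0,"rz":0,"tx":-0.5,"ty":-1,"tz":0,"gripper":95}]'; python3 -c "
from h import *
togo([.4644,.1473,.184],-.344)"
```

```text
clock: 2.4
tcp_pos: [0.4704, 0.2568, 0.2787]
ee_rot: [0.0, 0.171, 0.985, 0.0]
ft_force: [0.2, -0.5, 0.5]
width: 0.095
finger_force: 0.0
shift [-1.042 -3.503  3.156] rv [0.0001 0.0002 0.0004] t 2.4 tcp [0.4704 0.2568 0.2787] w 0.095 ff 0.0 ft [ 0.2 -0.5  0.5]
```

```bash
python3 -m inch '[{"rx":0,"ry":0,"rz":0,"tx":-0.5,"ty":-0.9,"tz":0,"gripper":95},{"rx":0,"ry":0,"rz":0,"tx":-0.5,"ty":-0.9,"tz":0,"gripper":95},{"rx":0,"ry":0,"rz":0,"tx":0,"ty":-0.9,"tz":0,"gripper":95},{"rx":0,"ry":0,"rz":0,"tx":0,"ty":-0.8,"tz":0,"gripper":95}]'; python3 - <<'E'
from h import *
togo([.4644,.1473,.184],-.344)
s=grab('side');t=grab('top')
cr=lambda i,x,y,w,h: cv2.resize(np.array(i['pixels'])[y:y+h,x:x+w,::-1],(400,300),interpolation=cv2.INTER_CUBIC)
cv2.imwrite('pics/z2.png',np.hstack([cr(s,200,130,133,100),cr(t,210,200,120,90)]))
E
```

```text
clock: 2.8
tcp_pos: [0.4631, 0.1478, 0.2786]
ee_rot: [-0.0, 0.171, 0.985, -0.0]
ft_force: [0.7, -0.9, -0.6]
width: 0.0951
finger_force: 0.0
shift [-0.047  0.     3.154] rv [-0.0001 -0.     -0.0006] t 2.8 tcp [0.4631 0.1478 0.2786] w 0.0951 ff 0.0 ft [ 0.7 -0.9 -0.6]
```

View pics/z2.png

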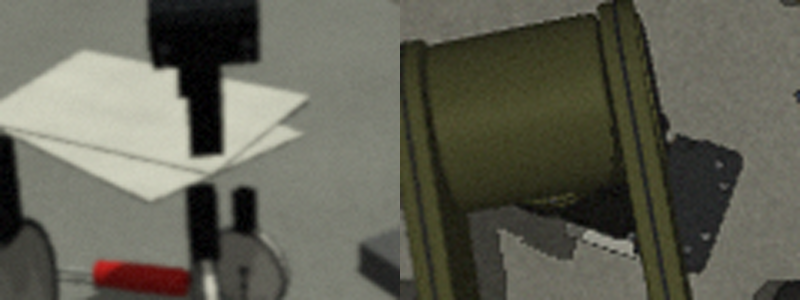

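The fingers are centred above the handle in the side view (finger column 206, handle column 203 in the panel, about 1 px apart). I'll descend and grip.

```bash
python3 -m inch '[{"rx":0,"ry":0,"rz":0,"tx":-0.05,"ty":0,"tz":0.8,"gripper":95},{"rx":0,"ry":0,"rz":0,"tx":0,"ty":0,"tz":0.8,"gripper":95},{"rx":0,"ry":0,"rz":0,"tx":0,"ty":0,"tz":0.8,"gripper":95},{"rx":0,"ry":0,"rz":0,"tx":0,"ty":0,"tz":0.75,"gripper":95},{"rx":0,"ry":0,"rz":0,"tx":0,"ty":0,"tz":0,"gripper":10},{"rx":0,"ry":0,"rz":0,"tx":0,"ty":0,"tz":0,"gripper":10},{"rx":0,"ry":0,"rz":0,"tx":0,"ty":0,"tz":0,"gripper":10},{"rx":0,"ry":0,"rz":0,"tx":0,"ty":0,"tz":0,"gripper":10},{"rx":0,"ry":0,"rz":0,"tx":0,"ty":0,"tz":0,"gripper":10},{"rx":0,"ry":0,"rz":0,"tx":0,"ty":0,"tz":0,"gripper":10},{"rx":0,"ry":0,"rz":0,"tx":0,"ty":0,"tz":0,"gripper":10},{"rx":0,"ry":0,"rz":0,"tx":0,"ty":0,"tz":0,"gripper":10}]' 40; python3 -c "
from h import *
togo([.4644,.1473,.184],-.344)"
```

```text
clock: 4.1
tcp_pos: [0.4647, 0.1486, 0.1843]
ee_rot: [0.0, 0.171, 0.985, 0.0]
ft_force: [-0.6, -0.4, -0.0]
width: 0.036
finger_force: 0.0
shift [-0.004 -0.045  0.009] rv [0.0001 0.0001 0.0001] t 4.1 tcp [0.4647 0.1486 0.1843] w 0.036 ff 0.0 ft [-0.6 -0.4 -0. ]
```

```bash
python3 -m inch '[{"rx":0,"ry":0,"rz":0,"tx":0,"ty":0,"tz":0,"gripper":10},{"rx":0,"ry":0,"rz":0,"tx":0,"ty":0,"tz":0,"gripper":10},{"rx":0,"ry":0,"rz":0,"tx":0,"ty":0,"tz":0,"gripper":10},{"rx":0,"ry":0,"rz":0,"tx":0,"ty":0,"tz":-0.4,"gripper":10},{"rx":0,"ry":0,"rz":0,"tx":0,"ty":0,"tz":-0.8,"gripper":10},{"rx":0,"ry":0,"rz":0,"tx":0,"ty":0,"tz":-1,"gripper":10},{"rx":0,"ry":0,"rz":0,"tx":0,"ty":0,"tz":-1,"gripper":10},{"rx":0,"ry":0,"rz":0,"tx":0,"ty":0,"tz":-0.8,"gripper":10},{"rx":0,"ry":0,"rz":0,"tx":0,"ty":0,"tz":-0.5,"gripper":10}]' 40; python3 -c "
from h import *
togo([.46,-.25,.32],-.0452);togo([.5779,-.2558,.32],-.0452)"
```

```text
clock: 5.0
tcp_pos: [0.4651, 0.1487, 0.322]
ee_rot: [0.001, 0.171, 0.985, 0.001]
ft_force: [0.1, 0.1, -2.2]
width: 0.0239
finger_force: 40.0
shift [ -4.318 -12.57    0.059] rv [ 0.0011  0.0029 -0.2986] t 5.0 tcp [0.4651 0.1487 0.322 ] w 0.0239 ff 40.0 ft [ 0.1  0.1 -2.2]
shift [ -8.083 -11.427   0.071] rv [ 0.0011  0.0029 -0.2986] t 5.0 tcp [0.4651 0.1487 0.322 ] w 0.0239 ff 40.0 ft [ 0.1  0.1 -2.2]
```

```bash
python3 -m inch '[{"rx":0,"ry":0,"rz":-0.149,"tx":0,"ty":-0.4,"tz":0,"gripper":10},{"rx":0,"ry":0,"rz":-0.149,"tx":0,"ty":-0.8,"tz":0,"gripper":10},{"rx":0,"ry":0,"rz":0,"tx":-0.3,"ty":-1,"tz":0,"gripper":10},{"rx":0,"ry":0,"rz":0,"tx":-0.3,"ty":-1,"tz":0,"gripper":10},{"rx":0,"ry":0,"rz":0,"tx":-0.3,"ty":-1,"tz":0,"gripper":10},{"rx":0,"ry":0,"rz":0,"tx":-0.3,"ty":-1,"tz":0,"gripper":10},{"rx":0,"ry":0,"rz":0,"tx":-0.3,"ty":-1,"tz":0,"gripper":10},{"rx":0,"ry":0,"rz":0,"tx":-0.3,"ty":-1,"tz":0,"gripper":10},{"rx":0,"ry":0,"rz":0,"tx":-0.3,"ty":-1,"tz":0,"gripper":10},{"rx":0,"ry":0,"rz":0,"tx":-0.3,"ty":-1,"tz":0,"gripper":10},{"rx":0,"ry":0,"rz":0,"tx":-0.3,"ty":-1,"tz":0,"gripper":10},{"rx":0,"ry":0,"rz":0,"tx":-0.3,"ty":-0.8,"tz":0,"gripper":10}]'
python3 -m inch '[{"rx":0,"ry":0,"rz":-0.149,"tx":0,"ty":-0.6,"tz":0,"gripper":10},{"rx":0,"ry":0,"rz":-0.149,"tx":0,"ty":-0.4,"tz":0,"gripper":10},{"rx":0,"ry":0,"rz":-0.149,"tx":0,"ty":-0.2,"tz":0,"gripper":10},{"rx":0,"ry":0,"rz":-0.149,"tx":0,"ty":0,"tz":0,"gripper":10},{"rx":0,"ry":0,"rz":0,"tx":0,"ty":0,"tz":0,"gripper":10},{"rx":0,"ry":0,"rz":0,"tx":0,"ty":0,"tz":0,"gripper":10},{"rx":0,"ry":0,"rz":0,"tx":0,"ty":0,"tz":0,"gripper":10},{"rx":0,"ry":0,"rz":0,"tx":0,"ty":0,"tz":0,"gripper":10},{"rx":0,"ry":0,"rz":0,"tx":0,"ty":0,"tz":0,"gripper":10},{"rx":0,"ry":0,"rz":0,"tx":0,"ty":0,"tz":0,"gripper":10}]'
python3 - <<'E'
from h import *
togo([.5779,-.2558,.28],-.0452)
s,p,R=st();q=p-[0,0,.1];
c=grab('side','side1.png');u=proj(c,p-[0,0,.09])[0].astype(int);print(u)
i=np.array(c['pixels'])[max(0,u[1]-75):u[1]+75,u[0]-100:u[0]+100,::-1]
cv2.imwrite('pics/z3.png',cv2.resize(i,(800,600),interpolation=cv2.INTER_CUBIC))
E
```

```text
clock: 6.2
tcp_pos: [0.5322, -0.1856, 0.3184]
ee_rot: [-0.001, 0.023, 1.0, 0.0]
ft_force: [-0.8, -0.1, -2.8]
width: 0.024
finger_force: 40.0
clock: 7.2
tcp_pos: [0.5344, -0.2197, 0.3192]
ee_rot: [0.0, -0.271, 0.962, -0.0]
ft_force: [0.5, 0.2, -2.5]
width: 0.024
finger_force: 40.0
shift [-0.608 -1.785  1.307] rv [-0.000e+00  1.000e-04  5.951e-01] t 7.2 tcp [ 0.5344 -0.2197  0.3192] w 0.024 ff 40.0 ft [ 0.5  0.2 -2.5]
[396 254]
```

View pics/z3.png

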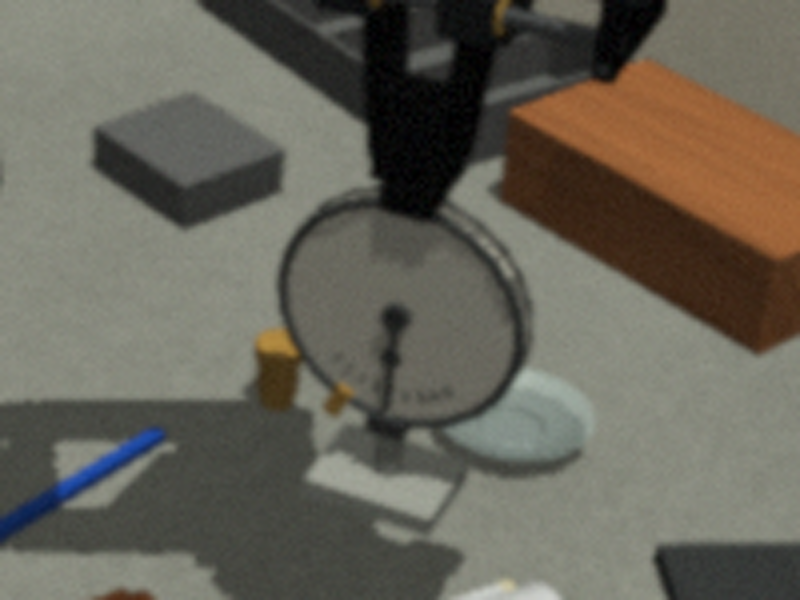

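The picture shows the dial facing the camera: hub at panel (396,318), pointer down to about (387,410), and the brass tab on the left (+y side) at about (340,398), with its inner point near (346,388).

```bash
cat > idx.py <<'E'
from h import *
def pl(c,u,v,p0,n):
    o,d=ray(c,u,v); return o+d*(np.dot(p0-o,n)/np.dot(d,n))
E
python3 - <<'E'
from idx import *
c=manip.read_camera('side');s,p,R=st()
X=-R.as_matrix()[:,0];Y=R.as_matrix()[:,1];Z=-R.as_matrix()[:,2]
print('yaw',np.arctan2(X[1],X[0]))
for off in(0,-.011):
  p0=p-.184*Z+.095*Z+off*X
  L=lambda a,b:(lambda d:np.array([d@Y,d@Z]))(pl(c,296+a/4,179+b/4,p0,X)-p0)
  h=L(396,318);print(off,'hub',h*1e3)
  for n,a,b in(('tip',387,410),('ptr mid',391,357),('tabin',346,388),('tab',340,398),('tabout',333,410)):
    d=L(a,b)-h;print(n,d.round(4)*1e3,'r',np.hypot(*d).round(4),'ang',np.arctan2(d[0],-d[1]).round(3))
E
```

```text
yaw 0.5500450994574929
0 hub [ 2.19331184 -9.20672219]
tip [  0.2 -48.7] r 0.0487 ang 0.003
ptr mid [  0.6 -20.5] r 0.0205 ang 0.03
tabin [ 20.  -43.7] r 0.0481 ang 0.429
tab [ 22.4 -50. ] r 0.0548 ang 0.421
tabout [ 25.3 -57.6] r 0.0629 ang 0.413
-0.011 hub [-1.65164505 -1.48002968]
tip [  0.2 -47.9] r 0.0479 ang 0.003
ptr mid [  0.6 -20.2] r 0.0202 ang 0.03
tabin [ 19.7 -43.1] r 0.0474 ang 0.429
tab [ 22.1 -49.3] r 0.054 ang 0.421
tabout [ 24.9 -56.8] r 0.062 ang 0.413
```

```bash
python3 -m inch '[{"rx":0,"ry":0,"rz":0.149,"tx":0,"ty":0,"tz":0,"gripper":10},{"rx":0,"ry":0,"rz":0.149,"tx":0,"ty":0,"tz":0,"gripper":10},{"rx":0,"ry":0,"rz":0.149,"tx":0,"ty":0,"tz":0,"gripper":10},{"rx":0,"ry":0,"rz":0.149,"tx":0,"ty":0,"tz":0,"gripper":10},{"rx":0,"ry":0,"rz":0,"tx":-0.5,"ty":-0.38,"tz":0,"gripper":10},{"rx":0,"ry":0,"rz":0,"tx":-0.5,"ty":-0.38,"tz":0.2,"gripper":10},{"rx":0,"ry":0,"rz":0,"tx":-0.5,"ty":-0.38,"tz":0.7,"gripper":10},{"rx":0,"ry":0,"rz":0,"tx":0,"ty":0,"tz":0.6,"gripper":10},{"rx":0,"ry":0,"rz":0,"tx":0,"ty":0,"tz":0.3,"gripper":10},{"rx":0,"ry":0,"rz":0,"tx":0,"ty":0,"tz":0,"gripper":10},{"rx":0,"ry":0,"rz":0,"tx":0,"ty":0,"tz":0,"gripper":10}]'
python3 - <<'E'
from h import *
togo([.5779,-.2558,.246],-.0452)
c=grab('side','side2.png');t=grab('top','top2.png')
i=np.array(c['pixels'])[240:390,340:490,::-1];j=np.array(t['pixels'])[170:270,370:500,::-1]
cv2.imwrite('pics/z4.png',np.hstack([cv2.resize(i,(450,450),interpolation=cv2.INTER_CUBIC),cv2.resize(j,(350,450),interpolation=cv2.INTER_CUBIC)]))
E
```

```text
clock: 8.4
tcp_pos: [0.5775, -0.2556, 0.2656]
ee_rot: [0.0, 0.023, 1.0, -0.0]
ft_force: [-0.1, -0.1, -1.9]
width: 0.0236
finger_force: 40.0
shift [-0.014 -0.006  0.653] rv [-0.      0.0002 -0.0004] t 8.4 tcp [ 0.5775 -0.2556  0.2656] w 0.0236 ff 40.0 ft [-0.1 -0.1 -1.9]
```

View pics/z4.png

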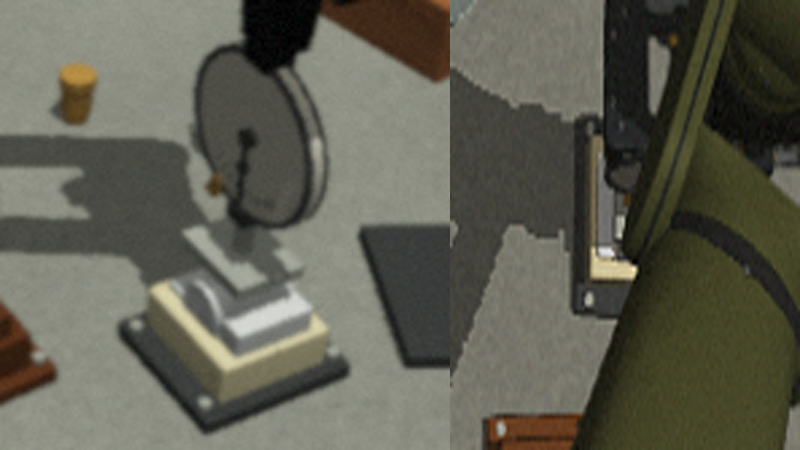

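The shoe hangs square over the ridge: its corners are at panel (183,232), (235,290) and (300,265), and the ridge sits centrally below. I'll check this by projection and bring it down to first contact.

```bash
python3 - <<'E'
from h import *
c=manip.read_camera('side');s,p,R=st();M=R.as_matrix()
for P in((-.024,.03),(-.024,-.03),(.024,-.03)):
    print(((proj(c,p-M[:,0]*P[0]+M[:,1]*P[1]-[0,0,.174])[0]-[340,240])*3).round())
E
python3 -m inch '[{"rx":0,"ry":0,"rz":0,"tx":0,"ty":0,"tz":0.15,"gripper":10},{"rx":0,"ry":0,"rz":0,"tx":0,"ty":0,"tz":0.15,"gripper":10},{"rx":0,"ry":0,"rz":0,"tx":0,"ty":0,"tz":0.1,"gripper":10},{"rx":0,"ry":0,"rz":0,"tx":0,"ty":0,"tz":0.05,"gripper":10},{"rx":0,"ry":0,"rz":0,"tx":0,"ty":0,"tz":0,"gripper":10}]'
```

```text
[185. 225.]
[243. 283.]
[309. 259.]
clock: 9.05
tcp_pos: [0.5778, -0.2559, 0.2523]
ee_rot: [0.0, 0.023, 1.0, 0.0]
ft_force: [-1.9, 0.6, 2.6]
width: 0.0238
finger_force: 40.0
```

```bash
python3 -m inch '[{"rx":0,"ry":0,"rz":0,"tx":0,"ty":0,"tz":0.1,"gripper":10},{"rx":0,"ry":0,"rz":0,"tx":0,"ty":0,"tz":0.1,"gripper":10},{"rx":0,"ry":0,"rz":0,"tx":0,"ty":0,"tz":0,"gripper":10},{"rx":0,"ry":0,"rz":0,"tx":0,"ty":0,"tz":0,"gripper":10},{"rx":0,"ry":0,"rz":0,"tx":0,"ty":0,"tz":0,"gripper":10},{"rx":0,"ry":0,"rz":0,"tx":0,"ty":0,"tz":0,"gripper":10}]'
python3 - <<'E'
from h import *
f=[]
c=grab('side','side3.png')
for _ in range(6): f.append(manip.read_state()['ft_force']); manip.read_camera('top')
print(np.mean(f,0))
i=np.array(c['pixels'])[240:360,360:480,::-1]
cv2.imwrite('pics/z5.png',cv2.resize(i,(600,600),interpolation=cv2.INTER_CUBIC))
E
```

```text
clock: 9.65
tcp_pos: [0.5778, -0.256, 0.2459]
ee_rot: [0.0, 0.023, 1.0, -0.0]
ft_force: [-1.4, 1.2, 4.4]
width: 0.0241
finger_force: 40.0
[-1.87723913  1.33885574  4.09586534]
```

View pics/z5.png

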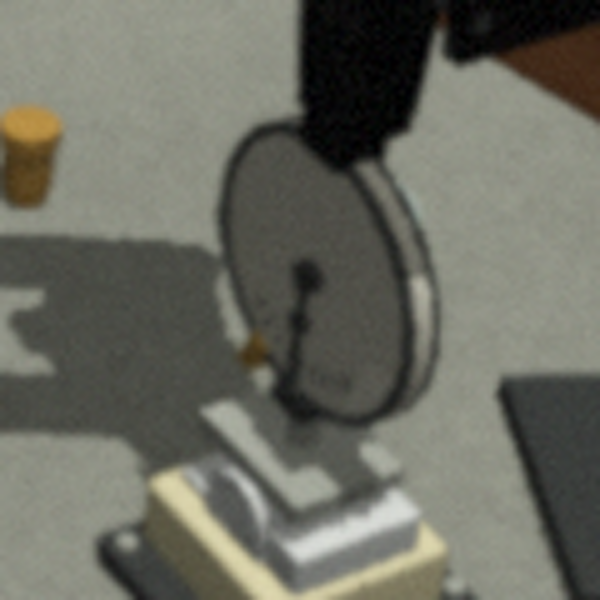

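The pointer is plumb, the shoe is flat on the ridge, and the force is about 6.4 N (foot near halfway). I'll start rocking, rolling about the ridge towards +y.

```bash
cat > rock.py <<'E'
from h import *
import sys
C=np.array([.5778,-.256,.052]);Y=np.array([np.sin(.0452),np.cos(.0452),0]);Zw=np.array([0,0,1.])
L=.176;Rr=.018
s,p,R=st();z=-R.as_matrix()[:,2];th=np.arctan2(z@Y,z[2])
f=np.mean([s['ft_force']],0)
def tgt(a): n=np.sin(a)*Y+np.cos(a)*Zw;t=np.cos(a)*Y-np.sin(a)*Zw;return C+Rr*n-Rr*a*t+L*n
e=R.inv().apply(tgt(th)-p);g=R.inv().apply(tgt(float(sys.argv[1]))-p)/.03
print('theta',th.round(4),'err tool mm',(e*1e3).round(2),'to goal tool units',g.round(3),'ft',f.round(1),'along n',(f@(z)).round(1),'t',s['clock'])
E
python3 -m inch '[{"rx":0.05,"ry":0,"rz":0,"tx":0,"ty":0.293,"tz":0,"gripper":10},{"rx":0.05,"ry":0,"rz":0,"tx":0,"ty":0.293,"tz":0,"gripper":10},{"rx":0.05,"ry":0,"rz":0,"tx":0,"ty":0.293,"tz":0,"gripper":10},{"rx":0.05,"ry":0,"rz":0,"tx":0,"ty":0.293,"tz":0,"gripper":10},{"rx":0,"ry":0,"rz":0,"tx":0,"ty":0,"tz":0,"gripper":10}]'; python3 rock.py 0.42
```

```text
clock: 10.5
tcp_pos: [0.5798, -0.2201, 0.2432]
ee_rot: [-0.002, 0.021, 0.995, -0.101]
ft_force: [-1.2, 0.0, 4.6]
width: 0.0239
finger_force: 40.0
theta 0.202 err tool mm [ 0.35 -0.49  0.47] to goal tool units [0.009 1.258 0.114] ft [-1.2  0.   4.6] along n 4.6 t 10.5
```

```bash
python3 -m inch '[{"rx":0.055,"ry":0,"rz":0,"tx":0,"ty":0.318,"tz":0.003,"gripper":10},{"rx":0.055,"ry":0,"rz":0,"tx":0,"ty":0.318,"tz":0.003,"gripper":10},{"rx":0.055,"ry":0,"rz":0,"tx":0,"ty":0.318,"tz":0.003,"gripper":10},{"rx":0.055,"ry":0,"rz":0,"tx":0,"ty":0.318,"tz":0.003,"gripper":10},{"rx":0,"ry":0,"rz":0,"tx":0,"ty":0,"tz":0,"gripper":10},{"rx":0,"ry":0,"rz":0,"tx":0,"ty":0,"tz":0,"gripper":10},{"rx":0,"ry":0,"rz":0,"tx":0,"ty":0,"tz":0,"gripper":10},{"rx":0,"ry":0,"rz":0,"tx":0,"ty":0,"tz":0,"gripper":10},{"rx":0,"ry":0,"rz":0,"tx":0,"ty":0,"tz":0,"gripper":10},{"rx":0,"ry":0,"rz":0,"tx":0,"ty":0,"tz":0,"gripper":10},{"rx":0,"ry":0,"rz":0,"tx":0,"ty":0,"tz":0,"gripper":10},{"rx":0,"ry":0,"rz":0,"tx":0,"ty":0,"tz":0,"gripper":10}]'; python3 -m inch '[{"rx":0,"ry":0,"rz":0,"tx":0,"ty":0,"tz":0,"gripper":10},{"rx":0,"ry":0,"rz":0,"tx":0,"ty":0,"tz":0,"gripper":10},{"rx":0,"ry":0,"rz":0,"tx":0,"ty":0,"tz":0,"gripper":10},{"rx":0,"ry":0,"rz":0,"tx":0,"ty":0,"tz":0,"gripper":10},{"rx":0,"ry":0,"rz":0,"tx":0,"ty":0,"tz":0,"gripper":10},{"rx":0,"ry":0,"rz":0,"tx":0,"ty":0,"tz":0,"gripper":10},{"rx":0,"ry":0,"rz":0,"tx":0,"ty":0,"tz":0,"gripper":10},{"rx":0,"ry":0,"rz":0,"tx":0,"ty":0,"tz":0,"gripper":10}]' >/dev/null; python3 rock.py 0.42
python3 - <<'E'
from h import *
c=grab('side','side4.png')
i=np.array(c['pixels'])[240:360,360:480,::-1]
cv2.imwrite('pics/z6.png',cv2.resize(i,(600,600),interpolation=cv2.INTER_CUBIC))
E
```

```text
clock: 11.7
tcp_pos: [0.5814, -0.1842, 0.2318]
ee_rot: [-0.004, 0.023, 0.978, -0.206]
ft_force: [-0.0, 4.8, 2.8]
width: 0.024
finger_force: 40.0
theta 0.4157 err tool mm [ 0.36 -0.62 -0.54] to goal tool units [ 0.012  0.005 -0.019] ft [0.6 5.9 3.2] along n 5.3 t 12.5
```

View pics/z6.png

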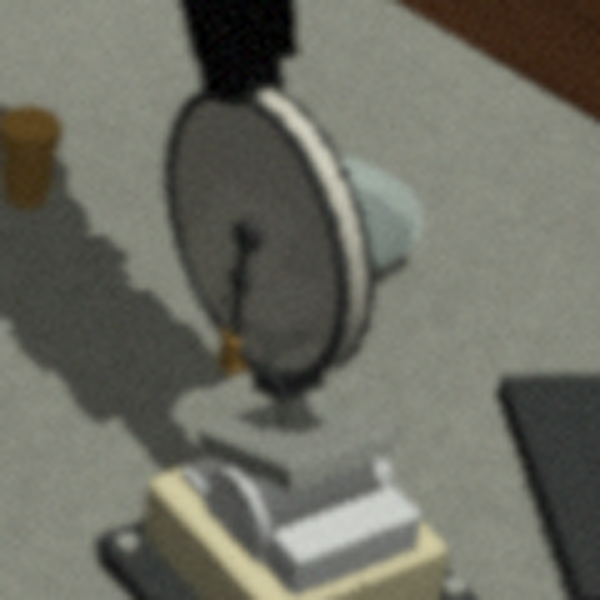

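The picture shows the pointer running from the hub (246,236) straight onto the tab (232,350), with the shoe tilted on the ridge and clear of the shoulders. I'll check the angles and the mean force.

```bash
python3 - <<'E'
from idx import *
f=[]
for _ in range(12): c=manip.read_camera('side');f.append(manip.read_state()['ft_force'])
s,p,R=st();print('ft',np.mean(f,0).round(2),np.std(f,0).round(2))
M=R.as_matrix();X=-M[:,0];Y=M[:,1];Z=-M[:,2]
print('n force',(np.mean(f,0)+[0,0,2.35])@Z,'t',(np.mean(f,0)+[0,0,2.35])@Y)
p0=p-.081*Z-.011*X
L=lambda a,b:(lambda d:np.array([d@Y,d@Z]))(pl(c,360+a/5,240+b/5,p0,X)-p0)
h=L(246,236);print('hub',h*1e3)
for n,a,b in(('ptr',235,320),('ptr2',237,300),('tabin',232,340),('tab',232,352),('tabout',232,368)):
    d=L(a,b)-h;print(n,'r',np.hypot(*d).round(4),'ang',np.arctan2(d[0],-d[1]).round(3))
d=-np.array([0,0,1.]);print('plumb',np.arctan2(d@Y,-d@Z))
for r in(.05,): print('plumb tip px',(proj(c,p0+h[0]*Y+h[1]*Z-[0,0,r])[0]-[360,240])*5)
E
```

```text
ft [0.3  5.63 2.85] [0.55 0.49 0.41]
n force 7.032855457307983 t 3.0604704498315654
hub [-1.44418898 -9.76240148]
ptr r 0.0391 ang 0.437
ptr2 r 0.0299 ang 0.449
tabin r 0.0488 ang 0.441
tab r 0.0539 ang 0.424
tabout r 0.0608 ang 0.405
plumb 0.41566219597335946
plumb tip px [233.47145804 344.47525765]
```

```bash
python3 -m inch '[{"rx":0,"ry":0,"rz":0,"tx":0,"ty":0,"tz":-0.02,"gripper":10},{"rx":0,"ry":0,"rz":0,"tx":0,"ty":0,"tz":-0.02,"gripper":10},{"rx":0,"ry":0,"rz":0,"tx":0,"ty":0,"tz":0,"gripper":10},{"rx":0,"ry":0,"rz":0,"tx":0,"ty":0,"tz":0,"gripper":10},{"rx":0,"ry":0,"rz":0,"tx":0,"ty":0,"tz":0,"gripper":10},{"rx":0,"ry":0,"rz":0,"tx":0,"ty":0,"tz":0,"gripper":10},{"rx":0,"ry":0,"rz":0,"tx":0,"ty":0,"tz":0,"gripper":10},{"rx":0,"ry":0,"rz":0,"tx":0,"ty":0,"tz":0,"gripper":10},{"rx":0,"ry":0,"rz":0,"tx":0,"ty":0,"tz":0,"gripper":10},{"rx":0,"ry":0,"rz":0,"tx":0,"ty":0,"tz":0,"gripper":10},{"rx":0,"ry":0,"rz":0,"tx":0,"ty":0,"tz":0,"gripper":10}]'; python3 rock.py 0.42
python3 - <<'E'
from h import *
f=[]
for _ in range(8): c=manip.read_camera('side');f.append(manip.read_state()['ft_force'])
s,p,R=st();Z=-R.as_matrix()[:,2];print('n',(np.mean(f,0)+[0,0,2.35])@Z,np.mean(f,0))
i=np.array(c['pixels'])[275:345,380:450,::-1]
cv2.imwrite('pics/z7.png',cv2.resize(i,(600,600),interpolation=cv2.INTER_CUBIC))
E
```

```text
clock: 14.25
tcp_pos: [0.5814, -0.1838, 0.2328]
ee_rot: [-0.004, 0.023, 0.978, -0.206]
ft_force: [0.1, 5.6, 2.8]
width: 0.024
finger_force: 40.0
theta 0.4157 err tool mm [ 0.37 -0.61  0.59] to goal tool units [0.012 0.005 0.018] ft [0.1 5.6 2.8] along n 4.8 t 14.25
n 6.26327168933363 [0.94840029 5.34708095 2.12012524]
```

View pics/z7.png

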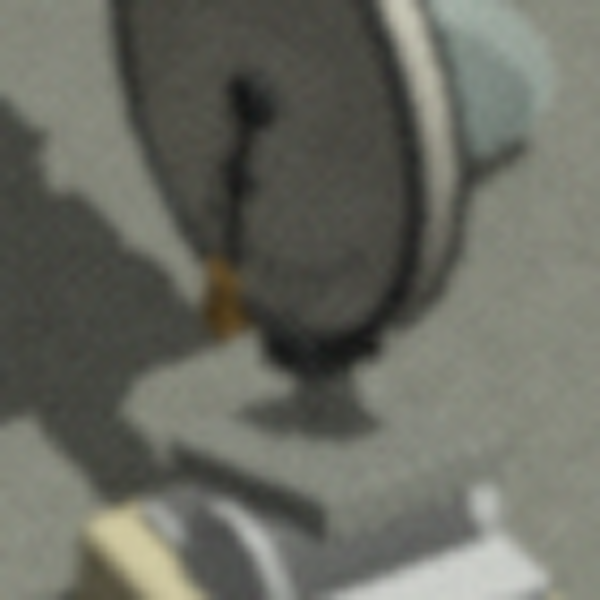

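The pointer ends on the tab. The small left offset of the tab is consistent with it sitting slightly in front of the pointer in this oblique view. The lean is 0.416 rad against a measured index of about 0.42 rad, and 6.3 N corresponds to about 8 mm of foot travel, so I'm handing it in.

```bash
python3 -c "
from cell import manip
print(manip.close_job())"
```

```text
the job is handed in; nothing more can be done
None
```

Job handed in, verdict not shown: the gauge is still gripped and pressed on the stud with about 6.3 N (foot near halfway), leaning 0.416 rad to the low side with the pointer on the index tab (measured at about 0.42 rad).

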